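# Fit the riving knife in the throat plate and hold it for clamping

### The job

Get the saw's riving knife ready for clamping: first take the green-headed locating pin out of its block, stand it upright in the round bore of the throat plate with its head fully home on the plate, and let go of it. Then take the red-gripped riving knife from the rack, lower it upright through the long slot of the plate until the plate's top surface is level with the middle of the yellow band on the blade, and finish while still holding it there in the gripper, so that I can tighten the clamp. Leave the grey-gripped spare knife and the other things on the bench where they are.

Things in the scene. Friction and masses are not known exactly. Their poses are not given: they have to be found in the camera images.
- stand_slot (a point): Centre of the mouth of the long slot, level with the top of the throat plate, 85 mm above the bench. The stand is fixed: an aluminium plate 110 x 190 mm (x, y), 16 mm thick, on an open frame over a base board 10 mm thick. The slot runs straight down through the plate and is 6 mm wide (along this point's x) and 60 mm long (along its y), with a thin black outline painted round it; z is up. Below the plate it is open: 59 mm of free height down to the base board.
- stand_bore (a point): Centre of the mouth of the round bore in the same plate, 14 mm in diameter, right through the 16 mm plate; level with the plate top, 90 mm from the slot's centre towards the stand's +y. Axes as for the slot. The round bore in the plate takes the locating pin.
- pin_head (a point): Centre of the locating pin's green cylindrical head, 23 mm in diameter and 22 mm tall; z runs up the pin. Below the head is a steel shank 12 mm in diameter and 45 mm long with a tapered foot, so the foot is 56 mm below this point and the head's underside 11 mm below it. It starts upright in a bore 25 mm deep and 14 mm wide in a fixed dark wooden block, 44 x 44 mm and 40 mm tall. Mass about 0.06 kg.
- pin_collar (a point): Point on the same pin's axis at the underside of its head; it is at the plate's top surface when the pin is home.
- knife_grip (a point): Centre of the red plastic grip on top of the riving knife: 18 mm thick (x), 40 mm wide (y), 36 mm tall (z up). Below the grip is a steel blade 4 mm thick (x) and 44 mm wide (y) with a rounded foot; foot 118 mm below this point, underside of the grip 18 mm below it. Alike both ways round (half turn about z). It starts upright in a rack slot 42 mm deep, with up to about 4 mm of lean at the grip. Mass 0.15 to 0.3 kg.
- knife_band (a point): Centre of the yellow band painted round the same blade, 16 mm tall, 63 mm below the centre of the grip and 55 mm above the foot. Axes as for the grip.
- knife: The whole riving knife; origin in the middle of its foot.
- pin: The same locating pin; origin in the middle of its foot.
- spare_grip (a point): Centre of the grey grip of the spare knife, same size, without a band; it stands in the other slot of the rack, 90 mm from the riving knife along the knives' y, in line with it. The rack is fixed, wooden, 60 x 190 mm and 50 mm tall. Its top stands 144 mm above the bench. To be left alone.
- push_block: A wooden push block (85 x 200 x 22 mm brown board, dark wooden handle on top, 82 mm tall in all), a bystander; origin under its middle.
- glue: A capped bottle, 64 mm across, 170 mm tall, a bystander; origin under its middle.
- wrench: A steel wrench 190 mm long lying flat; origin at its middle, a bystander.
- offcut: A pale timber offcut, 75 x 140 x 70 mm tall, a bystander; origin under its middle.
- screws: A glass jar with a steel lid, 70 mm across, 85 mm tall, a bystander; origin under its middle.
- guard: A clear plastic blade guard, 210 x 60 x 74 mm tall, a bystander; origin under its middle.
Things that resemble listed ones, but are neither listed nor needed, are in the scene too. Leave any blue or turquoise look-alike of the knife alone.

How it is judged:
On the way, in this order (a step that is already met when the one before it is completed fails the run):
1. the locating pin stands home in the bore and is let go (z of pin_collar in the frame of stand_bore between -0.004 and 0.004 m and horizontal distance between pin_collar and stand_bore below 0.004 m and angle between pin_collar's own z axis and vertical below 0.12 rad and contact force between pin and the fingers below 0.2 N), for 0.3 s.
2. the riving knife is held in the slot with the plate's surface within its yellow band (z of knife_band in the frame of stand_slot between -0.008 and 0.008 m and x of knife_band in the frame of stand_slot between -0.004 and 0.004 m and y of knife_band in the frame of stand_slot between -0.012 and 0.012 m and angle between knife_grip's own z axis and vertical below 0.12 rad and contact force between knife and the fingers above 4 N), for 0.3 s.
At the end, for the whole second after the job is handed in: Pin in the bore: head within 4 mm of the plate, upright to 0.12 rad, let go. Riving knife upright (0.12 rad) and still in the slot, the plate's surface inside the yellow band (8 mm either way), gripped with over 4 N and carried by the gripper alone (all of step 1 and all of step 2 and linear speed of knife below 0.02 m/s); the arm keeps its last pose, push and grip.
It fails at once if the spare knife was disturbed (over 30 mm) (distance of spare_grip from where it was at the start of the episode above 0.03 m).
It fails at once if another thing on the bench was disturbed (over 40 mm) (distance of any of push_block, glue, wrench, offcut, screws, guard from where it was at the start of the episode above 0.04 m).
It also fails if it takes over 58 s, if anything falls off the work surface, if the arm or the gripper's body presses on something with over 40 N, if the wrist force passes 120 N, or if a joint passes its speed limit or range.

### The arm

A 6-joint arm with a two-finger parallel gripper is mounted at the origin on the work surface. World frame = base frame: x ahead of the robot, y to its left, z up, the work surface at z = 0. Lengths are in m, angles in rad, forces in N, time in s.
With the tool pointing down it reaches from about 0.25 to 0.775 m from the base axis. Payload 4 kg.
Tool frame: the origin (TCP) lies at the very end of the fingers, on their centre line; the grasp point (between the pads) lies 19 mm behind it (ctrl.grasp_offset is the distance from the TCP to the grasp point, in m); z points along the fingers, y is the direction in which the jaws open and shut (so a half turn about z gives the same grasp; the last joint's range is limited). The gripper opens to 94 mm and grips with 3 to 60 N. Pads are 16 mm wide; open, the fingers measure 119 mm over their backs; the gripper's body (75 mm by 177 mm) begins 78 mm behind the grasp point.
Start: joints at [-0.103, 0.087, 1.371, -0, 1.684, -0.103], TCP at [0.55, -0, 0.206] pointing down, gripper open.
Joint ranges: [-3.1, 3.1], [-0.76, 2.03], [0.27, 2.55], [-1.08, 4.22], [0.17, 2.65], [-2.57, 2.57]. Speed limits (rad/s): [2.79, 2.79, 3.14, 3.14, 3.14, 3.14].

### API

Orientations are given as a unit quaternion [x, y, z, w].
In Python, from cell import ctrl gives the robot as it stands.
- The arm moves only by the tool move_arm, never from a script. Its argument "rows" is a list that holds one entry, the list of rows, each a list of 7 numbers: the turn, a rotation vector about the tool's x, y, z in degrees, then the shift along the tool's x, y, z in mm, then the finger opening in mm, from 0 to 94. In form: [[[ax, ay, az, x, y, z, grip], ...]]. A call has 1 to 5 rows; each row is the pose to reach, as a shift and turn from the pose measured when the call began, along the tool's axes at that moment; what a row does not reach only later rows make up. A row lasts 1/8 s, in which the tool goes at most 62.5 mm and 10.7 degrees, less where a joint would pass 70% of its speed; a pose out of reach is approached as far as the arm can. A call with a gripper value outside its range is refused whole. The fingers move at their own pace and stop on an object; "grip_force" is the grip in N (left out, the last holds). Time passes only in rows, so rows that repeat a pose let the fingers close. It gives the time, the measured TCP pose, the force and the opening at its end, in the units of the state.
- ctrl.state(): the state, without advancing time (a new reading comes with each control period).
- ctrl.camera(name): name is "scene" or "side" or "wrist"; returns the picture (420x560x3 uint8, red, green, blue); there is no depth.
- ctrl.camera_model(name): a dict with "camera_matrix" (3x3 intrinsics, pixels), "pose" (4x4, takes a point from camera to world coordinates). Camera axes: x right, y down, z forward; pixel columns grow to the right and rows downward; lengths in m; the calibration is good to about 2 mm. A picture is of the moment at which its call begins: read the wrist's pose just before it. camera_model takes no time and is no camera call; for the wrist camera it gives the pose at the moment of the call.
- ctrl.sign_off(): hands the job in, once; it reports no verdict.
The state is a dict: "t": time; "joint_pos": joint angles; "dq": joint speeds; "tau": joint torques, N m; "tool_pos": TCP position; "tool_rot": TCP orientation; "wrist_force": force on the tool from outside, world axes, zero at the start; "moment": the same for the moment, N m; "width": finger opening in m.
Only numpy, scipy, OpenCV 4.12 (cv2) and the standard library are available. Lean on these libraries where they do the work, as an engineer would, in place of code of your own. Each camera call takes 0.05 s, during which the arm holds its last target.

## Working session

There is one attempt and no reset: what is moved stays moved. The work goes in short steps, Python scripts to look and compute and a tool call to move; the robot and the scene stay as the last step left them, time stands still between calls to the robot, and variables do not carry over. Pictures are saved under pics/ and viewed, and the job is handed in when it is done.

Besides the shell and the picture viewer there is one more tool, called after "Call:" as a command line: name --argument value ..., lists and objects as JSON in quotes. move_arm: Moves the arm, as the interface text tells. Its arguments: {"type":"object","properties":{"rows":{"type":"array","items":{"type":"array","items":{"type":"array","items":{"type":"number"}}}},"grip_force":{"type":"number"}},"required":["rows"]}

```bash
ls; mkdir -p pics; python3 - <<'E'
from cell import ctrl
import cv2,numpy as np
for n in ["scene","side","wrist"]:
    m=ctrl.camera_model(n); print(n,np.round(m["camera_matrix"],1).tolist(),np.round(m["pose"],3).tolist())
    cv2.imwrite(f"pics/a_{n}.png",ctrl.camera(n)[:,:,::-1])
print(ctrl.state())
E
```

```text
pics
scene [[410.5, 0.0, 280.8], [0.0, 410.5, 210.5], [0.0, 0.0, 1.0]] [[0.067, 0.736, -0.673, 1.356], [0.998, -0.039, 0.057, -0.042], [0.016, -0.675, -0.737, 0.941], [0.0, 0.0, 0.0, 1.0]]
side [[449.8, 0.0, 283.0], [0.0, 449.8, 209.9], [0.0, 0.0, 1.0]] [[0.804, -0.329, 0.495, -0.166], [-0.595, -0.458, 0.661, -0.938], [0.009, -0.826, -0.564, 0.945], [0.0, 0.0, 0.0, 1.0]]
wrist [[307.3, 0.0, 279.4], [0.0, 307.3, 213.4], [0.0, 0.0, 1.0]] [[1.0, 0.001, -0.003, 0.552], [0.0, -0.968, -0.249, 0.072], [-0.003, 0.249, -0.968, 0.385], [0.0, 0.0, 0.0, 1.0]]
{'t': 0.15, 'joint_pos': array([-1.03070550e-01,  8.77696782e-02,  1.37190783e+00,  1.12008603e-05,
        1.68359791e+00, -1.03101305e-01]), 'dq': array([-0.00104589, -0.00165801, -0.0053743 ,  0.00109377,  0.00139549,
        0.00205536]), 'tau': array([ 1.24418581e-03, -3.40636396e+01, -3.02795255e+01,  7.18983379e-02,
        3.04441026e-02, -1.11468453e-04]), 'tool_pos': array([5.49574934e-01, 5.94690808e-05, 2.04581186e-01]), 'tool_rot': array([ 7.07095215e-01,  7.07117847e-01, -5.26247804e-04, -6.56520979e-04]), 'wrist_force': array([-0.64464637, -0.15870826,  0.43106193]), 'moment': array([-0.00166292,  0.03534138, -0.01608236]), 'width': 0.09367628525068941}
```

View pics/a_scene.png

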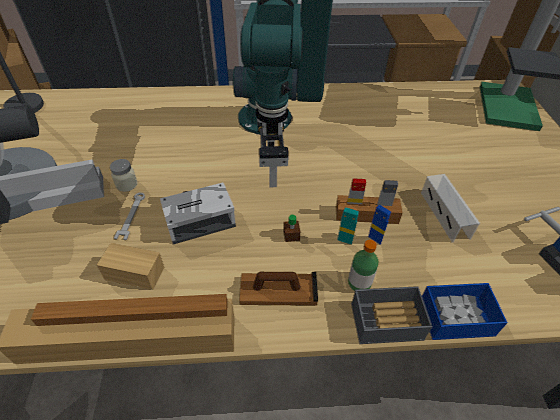

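View pics/a_side.png

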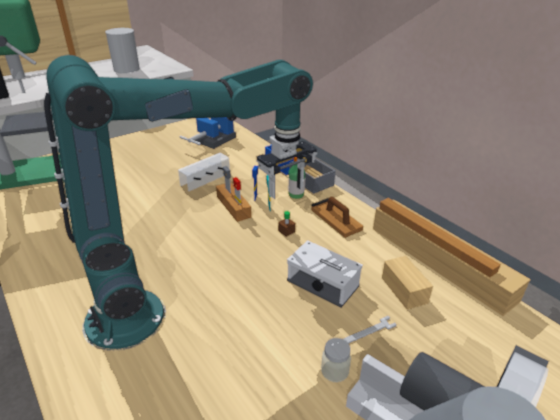

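View pics/a_wrist.png

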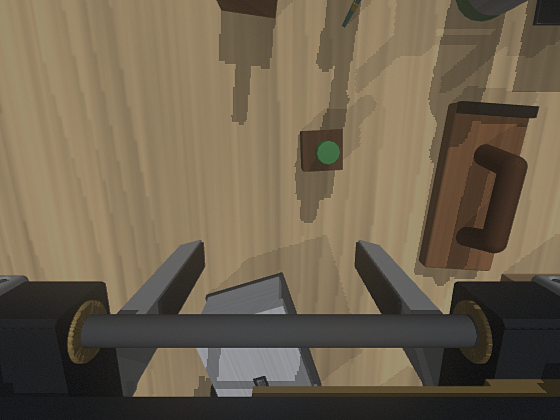

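The scene shows:
- the pin at about (292,222)
- the stand at about (198,210)
- the red-gripped knife at (358,187) and the grey spare at (390,187)
- turquoise and blue look-alikes at (348,225) and (380,225), with the glue at (365,265)

I'll enlarge these next.

```bash
cat > h.py <<'E'
from cell import ctrl
import cv2,numpy as np
from scipy.spatial.transform import Rotation as R
def proj(n,p,m=None):
    m=m or ctrl.camera_model(n);T=np.array(m["pose"]);K=np.array(m["camera_matrix"])
    c=(np.atleast_2d(p)-T[:3,3])@T[:3,:3]; u=c@K.T; return u[:,:2]/u[:,2:]
def ray(n,uv,z,m=None):
    m=m or ctrl.camera_model(n);T=np.array(m["pose"]);K=np.array(m["camera_matrix"])
    uv=np.atleast_2d(uv); d=np.c_[uv,np.ones(len(uv))]@np.linalg.inv(K).T@T[:3,:3].T
    return T[:3,3]+d*((z-T[2,3])/d[:,2])[:,None]
def crop(im,x,y,w,h,s,fn):
    c=im[y:y+h,x:x+w]; c=cv2.resize(c,None,fx=s,fy=s,interpolation=cv2.INTER_CUBIC); cv2.imwrite(fn,c[:,:,::-1] if c.ndim==3 else c)
E
python3 - <<'E'
from h import *
s=cv2.imread("pics/a_scene.png")[:,:,::-1]; d=cv2.imread("pics/a_side.png")[:,:,::-1]
a=cv2.resize(s[175:251,150:250],(800,600),interpolation=cv2.INTER_CUBIC)
cv2.imwrite("pics/b1.png",a[:,:,::-1])
crop(s,275,165,133,100,6,"pics/b2.png")
crop(d,210,140,133,100,6,"pics/b3.png")
crop(d,270,225,110,80,7,"pics/b4.png")
E
```

```text
(no output)
```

View pics/b1.png

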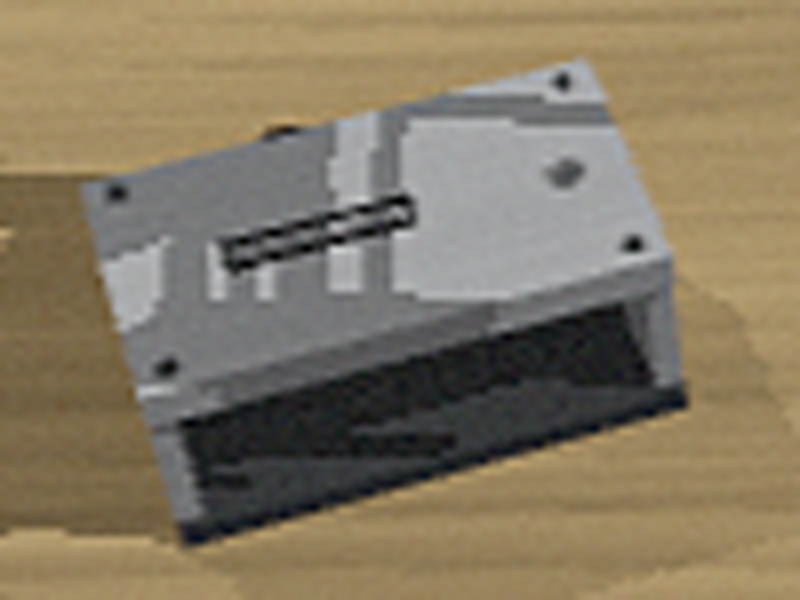

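View pics/b2.png

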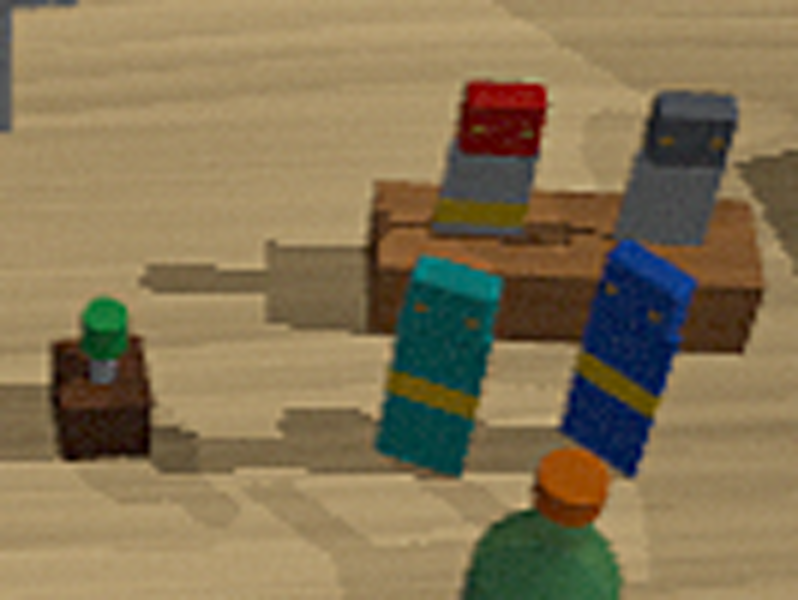

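View pics/b3.png

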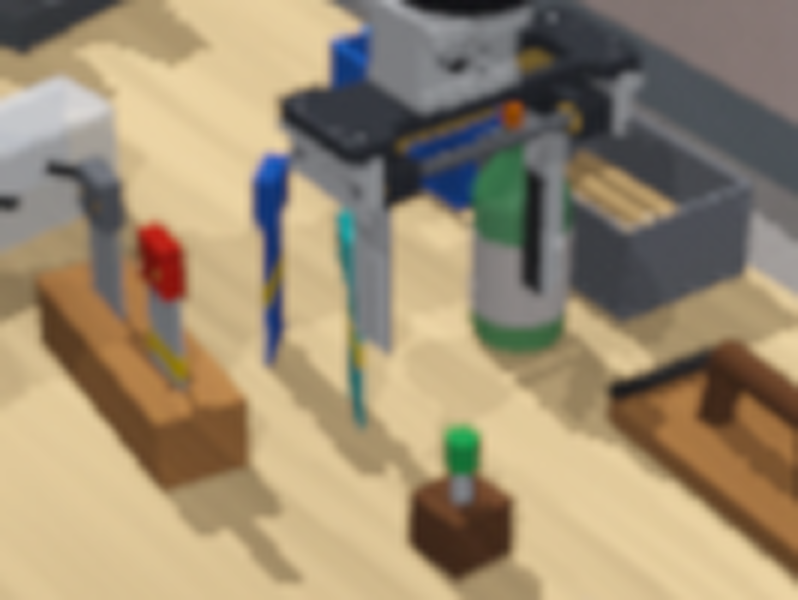

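View pics/b4.png

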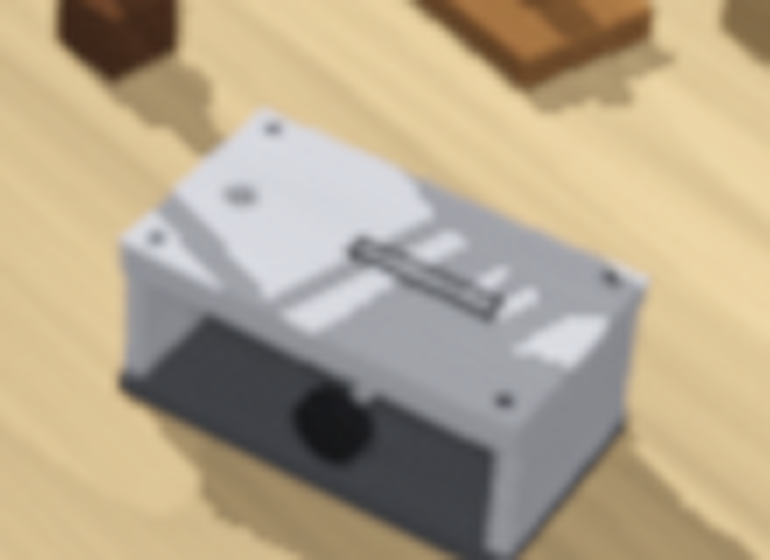

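```bash
python3 - <<'E'
from h import *
def two(name,a,b,z):
    pa=ray("scene",a,z)[0];pb=ray("side",b,z)[0]
    print(name,np.round(pa,4),np.round(pb,4),"diff mm",np.round((pa-pb)*1e3,1)); return (pa+pb)/2
sl=two("slot",(189.75,204.5),(330.7,264.7),.085)
bo=two("bore",(220.6,196.8),(304.3,252.9),.085)
print("slot-bore",np.linalg.norm(sl-bo),"yaw dir",np.degrees(np.arctan2(*(bo-sl)[1::-1])))
two("pinhead",(292.3,219.5),(287,215.2),.071)
k=two("knife",(358.8,185),(237,184),.126)
s=two("spare",(390.3,186.7),(227,172),.126)
print(np.linalg.norm(k-s),np.degrees(np.arctan2(*(s-k)[1::-1])))
# slot ends
e=ray("scene",[(150+235/8,175+250/7.895),(150+402/8,175+212/7.895)],.085);print(e, np.degrees(np.arctan2(*(e[1]-e[0])[1::-1])))
E
```

```text
slot [ 0.5378 -0.2334  0.085 ] [ 0.5353 -0.2345  0.085 ] diff mm [2.5 1.1 0. ]
bore [ 0.5116 -0.1467  0.085 ] [ 0.5067 -0.1485  0.085 ] diff mm [4.8 1.8 0. ]
slot-bore 0.09059047119917044 yaw dir 107.61701342233854
pinhead [0.598  0.0557 0.071 ] [0.5947 0.0541 0.071 ] diff mm [3.3 1.6 0. ]
knife [0.5251 0.2516 0.126 ] [0.519  0.2479 0.126 ] diff mm [6.1 3.6 0. ]
spare [0.5366 0.3406 0.126 ] [0.5342 0.3423 0.126 ] diff mm [ 2.5 -1.7  0. ]
0.0926788807079475 81.71469535920698
[[ 0.54476899 -0.26195617  0.085     ]
 [ 0.52888251 -0.20424386  0.085     ]] 105.39064029998498
```

```bash
python3 - <<'E'
from h import *
w=cv2.imread("pics/a_wrist.png")[:,:,::-1]
hsv=cv2.cvtColor(np.ascontiguousarray(w),cv2.COLOR_RGB2HSV)
m=cv2.inRange(hsv,(45,80,40),(85,255,255)); n,l,st,c=cv2.connectedComponentsWithStats(m)
for i in range(1,n):
    if st[i,4]>40: print(st[i],c[i])
print(ray("wrist",(328,152),.082), ray("wrist",(328,152.5),.08))
print("turq",ray("scene",[(275+420/6,165+465/6),(275+600/6,165+455/6)],0))
print("turqtop",ray("scene",[(275+455/6,165+270/6),(275+650/6,165+260/6)],.144))
print(ray("side",[(210+358/6,140+420/6),(210+270/6,140+360/6)],0))
E
```

```text
[316 141  24  23 444] [327.51576577 151.83333333]
[[0.59848567 0.05538509 0.082     ]] [[0.59881047 0.05479714 0.08      ]]
turq [[ 6.33127726e-01  2.09360658e-01  0.00000000e+00]
 [ 6.31858969e-01  2.98376454e-01 -1.11022302e-16]]
turqtop [[0.63664233 0.20525953 0.144     ]
 [0.63526974 0.29306839 0.144     ]]
[[0.62434062 0.19941156 0.        ]
 [0.61776843 0.28821486 0.        ]]
```

Call:
move_arm --rows '[[[0,0,0,22,20,20,50],[0,0,0,45,40,50,50],[0,0,0,55,48,85,50],[0,0,0,55,48,95,50],[0,0,0,55,48,95,50]]]'

```text
t: 0.78
tool_pos: [0.5968, 0.0546, 0.1089]
tool_rot: [0.707, 0.707, -0.001, -0.001]
wrist_force: [1.2, -0.2, 0.0]
width: 0.0508
```

```bash
cat > look.py <<'E'
import sys
from h import *
s=ctrl.state(); print("t",round(s["t"],2),"tcp",np.round(s["tool_pos"],4),"rotz",np.round(R.from_quat(s["tool_rot"]).as_matrix()[:,0:3].T.round(3).tolist(),3).tolist(),"F",np.round(s["wrist_force"],1),"w",round(s["width"],4))
m=ctrl.camera_model("wrist"); im=ctrl.camera("wrist"); fn=sys.argv[1]
cv2.imwrite(f"pics/{fn}.png",im[:,:,::-1]); np.savez(f"pics/{fn}.npz",K=m["camera_matrix"],T=m["pose"],tcp=s["tool_pos"],q=s["tool_rot"])
E
python3 look.py c1
```

```text
t 0.78 tcp [0.5968 0.0546 0.1089] rotz [[0.0, 1.0, -0.0], [1.0, -0.0, -0.004], [-0.004, -0.0, -1.0]] F [ 1.2 -0.2  0. ] w 0.0508
```

View pics/c1.png

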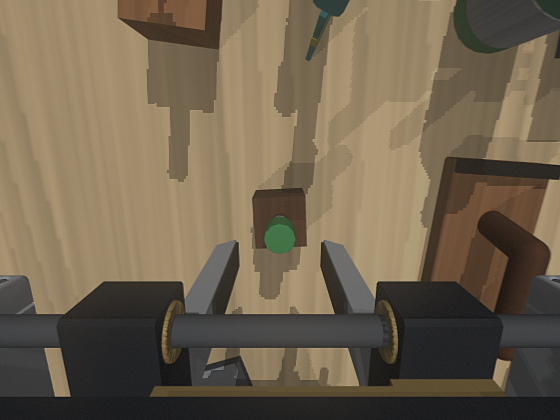

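```bash
python3 - <<'E'
from h import *
s=ctrl.state()["tool_pos"]
m=ctrl.camera_model("wrist")
print(ray("wrist",(279.5,237),.082)-s, proj("wrist",s), proj("wrist",[s+[.025,0.008,0],s+[.025,-.008,0]]))
E
```

```text
[[ 0.00221919  0.00082742 -0.02841184]] [[275.90310212 252.95801272]] [[316.22386272 240.8782149 ]
 [315.47426569 264.81302483]]
```

Call:
move_arm --rows '[[[0,0,0,0.5,0,25,50],[0,0,0,0.5,0,45,50],[0,0,0,0.5,0,45,50],[0,0,0,0.5,0,45,15],[0,0,0,0.5,0,45,15]]]' --grip_force 25

```text
t: 1.45
tool_pos: [0.5986, 0.0549, 0.0674]
tool_rot: [0.707, 0.707, 0.001, 0.001]
wrist_force: [-0.1, -0.1, 0.7]
width: 0.0337
```

Call:
move_arm --rows '[[[0,0,0,0,0,0,15],[0,0,0,0,0,0,15]]]'

```text
t: 1.7
tool_pos: [0.599, 0.0549, 0.0683]
tool_rot: [0.707, 0.707, 0.001, 0.001]
wrist_force: [-0.5, -0.4, 2.0]
width: 0.0223
```

```bash
python3 look.py c2; python3 - <<'E'
from h import *
d=ctrl.camera("side"); s=ctrl.camera("scene")
a=np.hstack([cv2.resize(d[160:260,230:330],(400,400)),cv2.resize(s[150:250,240:340],(400,400))]); cv2.imwrite("pics/c2b.png",a[:,:,::-1])
E
```

```text
t 1.7 tcp [0.599  0.0549 0.0683] rotz [[0.001, 1.0, -0.0], [1.0, -0.001, 0.004], [0.004, -0.0, -1.0]] F [-0.5 -0.4  2. ] w 0.0223
```

View pics/c2b.png

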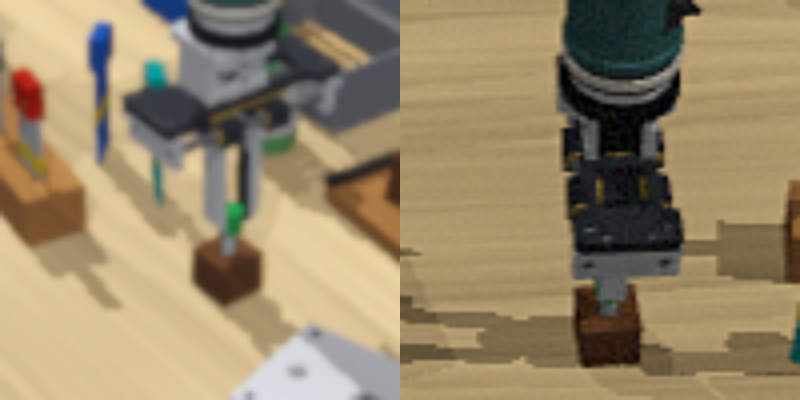

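Call:
move_arm --rows '[[[0,0,0,0,0,-20,15],[0,0,0,0,0,-60,15],[0,0,0,-20,-10,-100,15],[0,0,0,-60,-25,-130,15],[0,0,0,-105,-40,-130,15]]]' --grip_force 35

```text
t: 2.48
tool_pos: [0.5598, -0.0509, 0.2016]
tool_rot: [0.707, 0.707, 0.003, 0.004]
wrist_force: [0.5, 0.5, -0.6]
width: 0.0219
```

Call:
move_arm --rows '[[[0,0,0,-50,-15,0,15],[0,0,0,-100,-30,0,15],[0,0,0,-150,-45,0,15],[0,0,0,-170,-50,0,15],[0,0,0,-170,-50,0,15]]]'

```text
t: 3.1
tool_pos: [0.5097, -0.2215, 0.2008]
tool_rot: [0.707, 0.707, 0.003, 0.004]
wrist_force: [1.5, 0.4, -0.6]
width: 0.022
```

```bash
python3 look.py c3
```

```text
t 3.1 tcp [ 0.5097 -0.2215  0.2008] rotz [[0.001, 1.0, -0.0], [1.0, -0.001, 0.01], [0.01, -0.0, -1.0]] F [ 1.5  0.4 -0.6] w 0.022
```

View pics/c3.png

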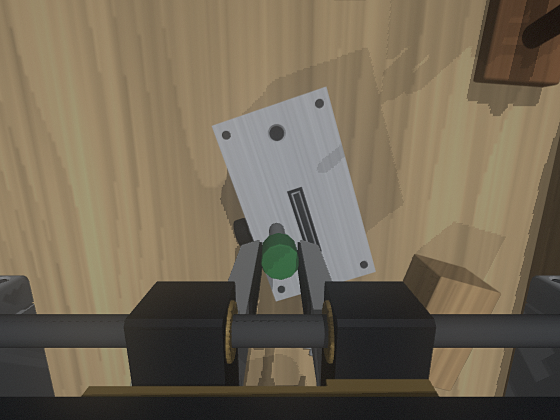

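```bash
python3 - <<'E'
from h import *
w=cv2.imread("pics/c3.png")[:,:,::-1]
crop(w,205,80,180,135,4,"pics/c3a.png"); crop(w,230,180,150,120,5,"pics/c3b.png")
s=ctrl.state();t=s["tool_pos"];M=R.from_quat(s["tool_rot"]).as_matrix()
for d in (-.045,-.014,0,.008,.053): print(d,proj("wrist",t+M[:,2]*d))
E
```

```text
-0.045 [[274.76969333 287.69139254]]
-0.014 [[275.57959428 261.92080536]]
0 [[275.86251363 252.91847257]]
0.008 [[276.00697326 248.32184943]]
0.053 [[276.64844175 227.91068692]]
```

View pics/c3a.png

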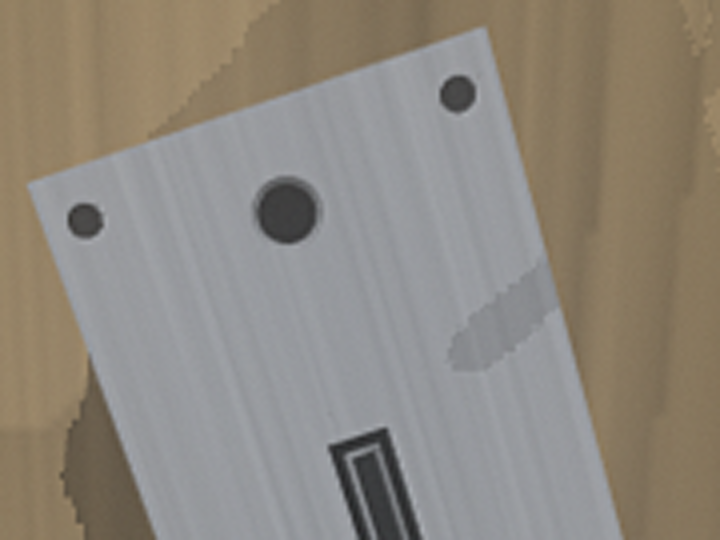

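View pics/c3b.png

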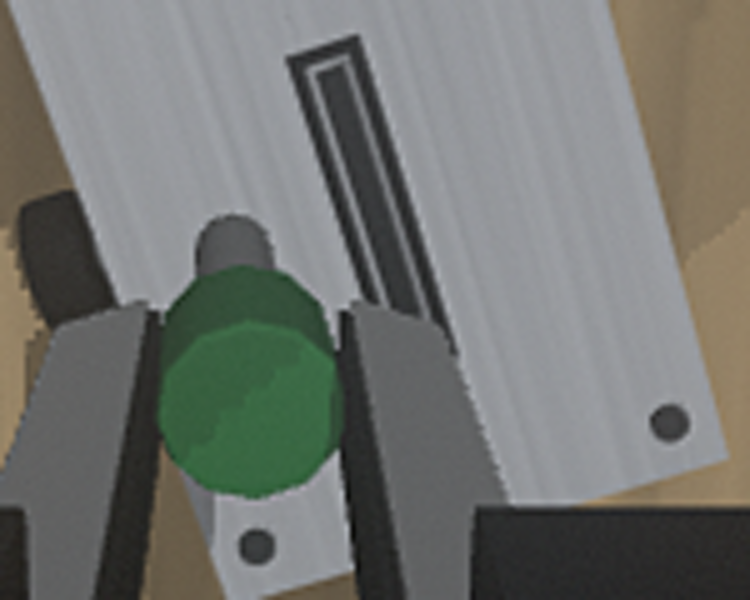

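```bash
python3 - <<'E'
from h import *
d=np.load("pics/c3.npz");m=dict(camera_matrix=d["K"],pose=d["T"]);t=d["tcp"]
P=ray(None,[(226.2,135),(319.5,103.2),(281.4,289.4),(363.8,264.6),(276.8,132.8)],.085,m)
print(P.round(4)); A,B,C,D,bo=P
print("lens",np.linalg.norm(A-B),np.linalg.norm(C-D),np.linalg.norm(A-C),np.linalg.norm(B-D))
y=((A-C)+(B-D));print("yaw",np.degrees(np.arctan2(y[1],y[0])))
x=B-A;print(np.degrees(np.arctan2(x[1],x[0])))
ctr=P[:4].mean(0); y/=np.linalg.norm(y); print("ctr",ctr,"bore along y",(bo-ctr)@y,"perp",np.cross(y,bo-ctr)[2],"slot",bo-y*.09)
s1=ray(None,[(230+323/5,180+45/5)],.085,m)[0]; print("slot outer end along y",(s1-bo)@y, np.cross(y,s1-bo)[2])
f=ray(None,[(277,229)],t[2]-.053,m)[0];h=ray(None,[(280,261.6)],t[2]+.014,m)[0]
print("foot",f-t,"head",h-t,"bore-foot",bo-f,"bore-head",bo-h)
E
```

```text
[[ 0.4636 -0.1502  0.085 ]
 [ 0.5497 -0.1222  0.085 ]
 [ 0.5151 -0.3092  0.085 ]
 [ 0.6009 -0.2812  0.085 ]
 [ 0.5107 -0.1483  0.085 ]]
lens 0.09056526791231802 0.09030042837046402 0.167132169252584 0.16704022235636895
yaw 107.91955795424866
18.00793683214463
ctr [ 0.53232116 -0.21569188  0.085     ] bore along y 0.07081580735951087 perp -0.00017016115670267715 slot [ 0.53838569 -0.23389308  0.085     ]
slot outer end along y -0.055732998184634355 -4.991508218046836e-05
foot [ 0.00081648 -0.00089123 -0.053     ] head [0.00244391 0.00022422 0.014     ] bore-foot [ 0.00013578  0.07409527 -0.06283241] bore-head [-0.00149165  0.07297982 -0.12983241]
```

Call:
move_arm --rows '[[[0,0,0,30,-0.2,0,15],[0,0,0,60,-0.5,20,15],[0,0,0,73.5,-0.5,40,15],[0,0,0,73.5,-0.5,50,15],[0,0,0,73.5,-0.5,50,15]]]'

```text
t: 3.78
tool_pos: [0.51, -0.146, 0.1503]
tool_rot: [0.706, 0.708, 0.003, 0.003]
wrist_force: [-0.4, 0.6, -0.3]
width: 0.022
```

```bash
python3 look.py c4; python3 - <<'E'
from h import *
w=cv2.imread("pics/c4.png")[:,:,::-1]
crop(w,220,170,120,100,6,"pics/c4a.png")
d=ctrl.camera("side"); s=ctrl.camera("scene")
a=np.hstack([cv2.resize(d[200:300,255:355],(400,400)),cv2.resize(s[150:250,160:260],(400,400))]); cv2.imwrite("pics/c4b.png",a[:,:,::-1])
E
```

```text
t 3.77 tcp [ 0.51   -0.146   0.1503] rotz [[-0.002, 1.0, 0.001], [1.0, 0.002, 0.009], [0.009, 0.001, -1.0]] F [-0.4  0.6 -0.3] w 0.022
```

View pics/c4a.png

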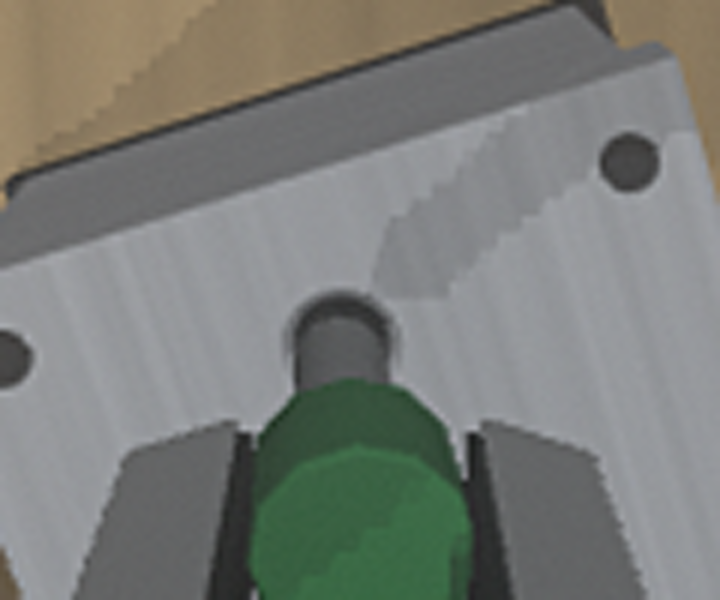

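View pics/c4b.png

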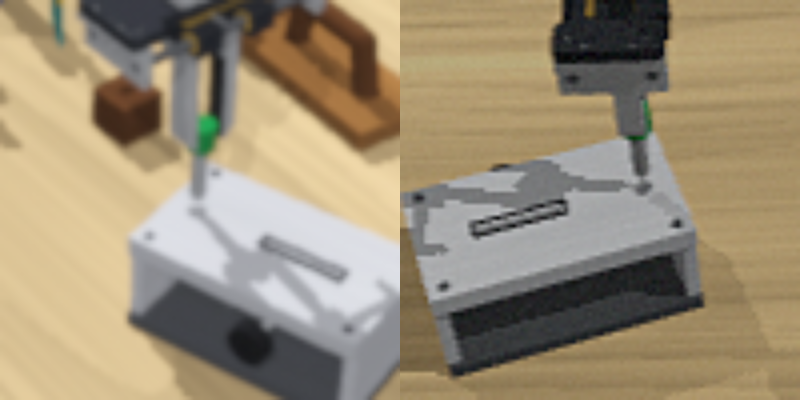

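```bash
python3 - <<'E'
from h import *
d=np.load("pics/c4.npz");m=dict(camera_matrix=d["K"],pose=d["T"]);t=d["tcp"]
bo=ray(None,[(277.2,227.4)],.085,m)[0]; print("bore",bo,"rel tcp",bo-t)
f0=[.0008,-.0009]
print("need world shift from foot", (bo-t)[:2]-f0)
print("pred foot px",proj(None,t+[.0008,-.0009,-.053],m), proj(None,bo,m))
w=cv2.imread("pics/c4.png"); crop(w[:,:,::-1],255,205,50,40,14,"pics/c4c.png")
E
```

```text
bore [ 0.51092298 -0.14925757  0.085     ] rel tcp [ 0.00090384 -0.00328517 -0.06525897]
need world shift from foot [ 0.00010384 -0.00238517]
pred foot px [[277.09102239 229.05204899]] [[277.2 227.4]]
```

View pics/c4c.png

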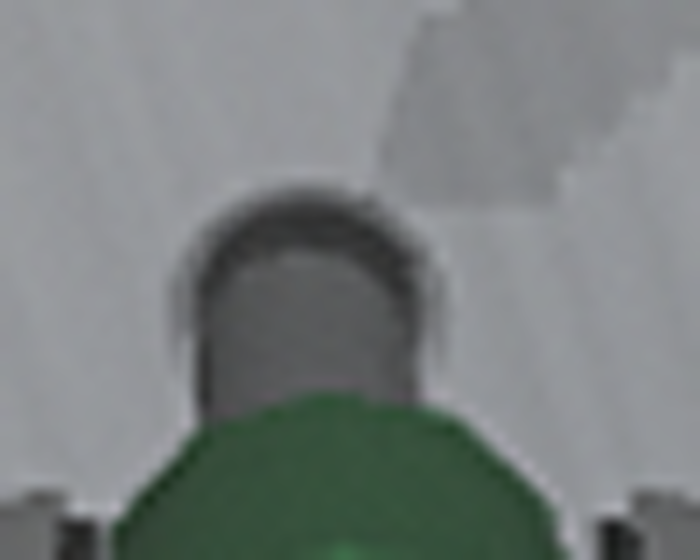

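```bash
python3 - <<'E'
from h import *
d=np.load("pics/c4.npz");m=dict(camera_matrix=d["K"],pose=d["T"]);t=d["tcp"]
b=ray(None,[(277.2,227.5)],.085,m)[0]
for v in (228.5,229,230): print(v,(b-ray(None,[(277.2,v)],t[2]-.053,m)[0])*1e3)
E
```

```text
228.5 [  0.0176848   -2.93053635 -12.25897462]
229 [  0.01742705  -2.5155455  -12.25897462]
230 [  0.01691091  -1.68450715 -12.25897462]
```

Call:
move_arm --rows '[[[0,0,0,-2.1,0,0,15],[0,0,0,-2.1,0,6,15],[0,0,0,-2.1,0,14,15],[0,0,0,-2.1,0,22,15],[0,0,0,-2.1,0,26,15]]]'

```text
t: 4.55
tool_pos: [0.5105, -0.1492, 0.1248]
tool_rot: [0.707, 0.707, 0.004, 0.004]
wrist_force: [-1.1, 0.8, 0.0]
width: 0.0221
```

Call:
move_arm --rows '[[[0,0,0,0,0,10,15],[0,0,0,0,0,20,15],[0,0,0,0,0,27,15],[0,0,0,0,0,28,15]]]'

```text
t: 5.05
tool_pos: [0.51, -0.149, 0.0956]
tool_rot: [0.707, 0.707, 0.003, 0.003]
wrist_force: [-2.6, 0.4, -1.2]
width: 0.0218
```

```bash
python3 look.py c5; python3 - <<'E'
from h import *
w=cv2.imread("pics/c5.png")[:,:,::-1]
d=ctrl.camera("side"); s=ctrl.camera("scene")
a=np.hstack([cv2.resize(d[215:275,275:335],(400,400),interpolation=2),cv2.resize(s[160:220,190:250],(400,400),interpolation=2)]); cv2.imwrite("pics/c5b.png",a[:,:,::-1])
E
```

```text
t 5.05 tcp [ 0.51   -0.149   0.0956] rotz [[-0.0, 1.0, 0.001], [1.0, 0.0, 0.008], [0.008, 0.001, -1.0]] F [-2.6  0.4 -1.2] w 0.0218
```

View pics/c5b.png

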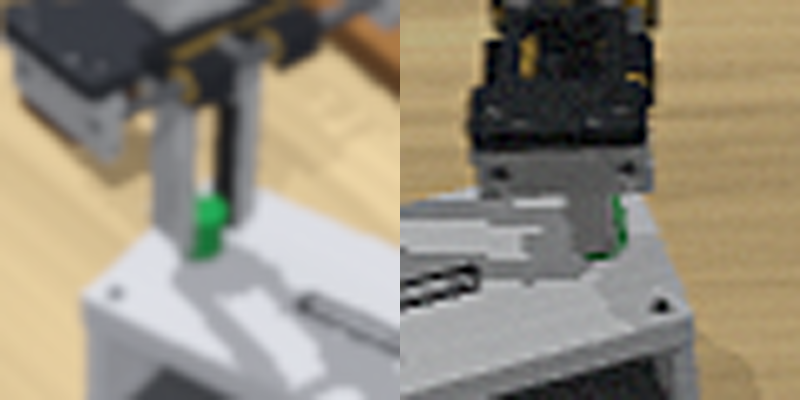

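Call:
move_arm --rows '[[[0,0,0,0,0,2,15],[0,0,0,0,0,3,15],[0,0,0,0,0,3,15]]]'

```text
t: 5.58
tool_pos: [0.51, -0.1491, 0.0936]
tool_rot: [0.707, 0.707, 0.003, 0.003]
wrist_force: [-4.5, 0.2, 3.3]
width: 0.0219
```

Call:
move_arm --rows '[[[0,0,0,0,0,0,45],[0,0,0,0,0,0,45],[0,0,0,0,0,0,45],[0,0,0,0,0,0,45]]]'

```text
t: 6.08
tool_pos: [0.5103, -0.1492, 0.0935]
tool_rot: [0.707, 0.707, 0.003, 0.003]
wrist_force: [-0.1, -0.0, 0.4]
width: 0.045
```

Call:
move_arm --rows '[[[0,0,0,0,0,-15,45],[0,0,0,0,0,-50,45],[0,0,0,0,0,-90,45],[0,0,0,-70,0,-110,45],[0,0,0,-70,0,-110,45]]]'

```text
t: 6.7
tool_pos: [0.5102, -0.2222, 0.2067]
tool_rot: [0.708, 0.706, 0.004, 0.006]
wrist_force: [-0.8, -0.1, 0.7]
width: 0.0451
```

```bash
python3 look.py c6; python3 - <<'E'
from h import *
w=cv2.imread("pics/c6.png")[:,:,::-1]
d=ctrl.camera("side"); s=ctrl.camera("scene")
a=np.hstack([cv2.resize(d[215:275,275:335],(400,400),interpolation=2),cv2.resize(s[160:220,190:250],(400,400),interpolation=2)]); cv2.imwrite("pics/c6b.png",a[:,:,::-1])
E
```

```text
t 6.7 tcp [ 0.5102 -0.2222  0.2067] rotz [[0.003, 1.0, -0.003], [1.0, -0.003, 0.013], [0.013, -0.003, -1.0]] F [-0.8 -0.1  0.7] w 0.0451
```

View pics/c6b.png

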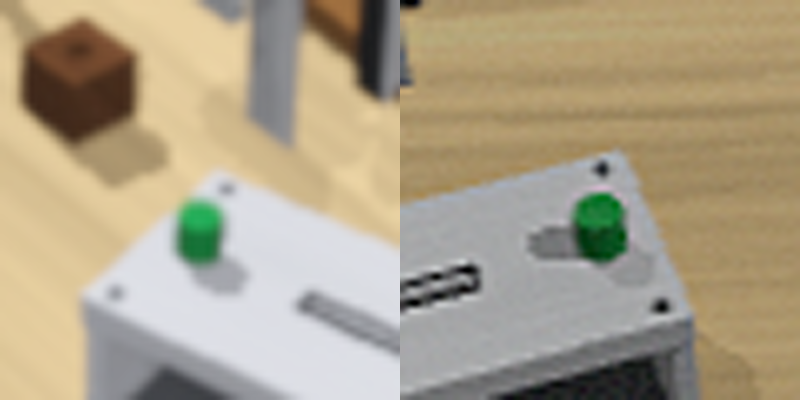

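View pics/c6.png

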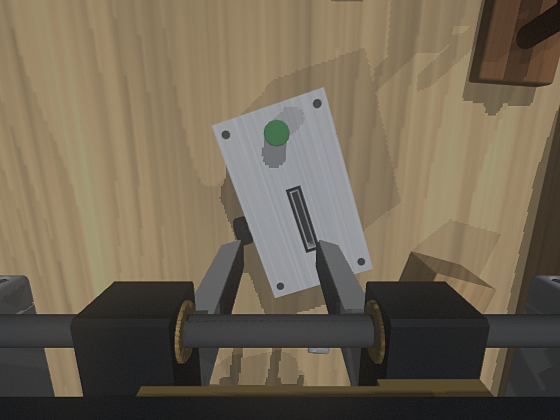

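The pin is home: its green head sits flush and upright on the plate in both views. Next is the knife.

Call:
move_arm --rows '[[[0.7,0,0,30,2,-20,50],[0.7,0,0,80,4,-25,50],[0.7,0,0,135,6,-25,50],[0.7,0,0,190,8,-25,50],[0.7,0,0,245,10,-25,50]]]'

```text
t: 7.48
tool_pos: [0.518, 0.0291, 0.2282]
tool_rot: [0.707, 0.707, -0.001, -0.002]
wrist_force: [1.2, -0.5, -0.0]
width: 0.05
```

Call:
move_arm --rows '[[[0,0,0,50,1,0,50],[0,0,0,100,2,0,50],[0,0,0,135,2,0,50],[0,0,0,145,2,0,50],[0,0,0,145,2,0,50]]]'

```text
t: 8.1
tool_pos: [0.5191, 0.1746, 0.2279]
tool_rot: [0.706, 0.708, -0.002, -0.003]
wrist_force: [-0.1, 0.5, 0.2]
width: 0.0498
```

```bash
python3 look.py d1
```

```text
t 8.1 tcp [0.5191 0.1746 0.2279] rotz [[-0.003, 1.0, 0.001], [1.0, 0.003, -0.006], [-0.006, 0.001, -1.0]] F [-0.1  0.5  0.2] w 0.0498
```

View pics/d1.png

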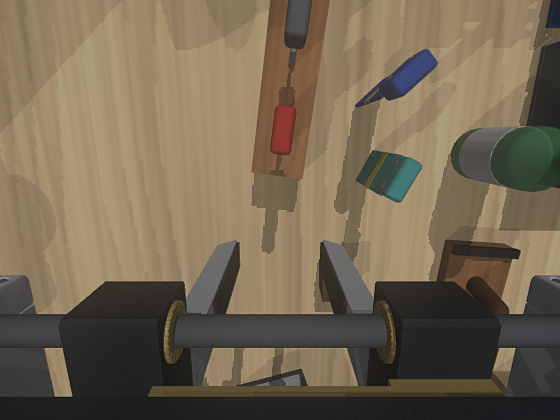

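```bash
python3 - <<'E'
from h import *
w=cv2.imread("pics/d1.png")[:,:,::-1]
crop(w,240,90,90,100,6,"pics/d1a.png")
hsv=cv2.cvtColor(np.ascontiguousarray(w),cv2.COLOR_RGB2HSV)
m=(cv2.inRange(hsv,(0,170,60),(5,255,255))|cv2.inRange(hsv,(174,170,60),(180,255,255)))
n,l,st,c=cv2.connectedComponentsWithStats(m);i=1+np.argmax(st[1:,4]);print(st[i],c[i])
ys,xs=np.where(l==i); print(cv2.minAreaRect(np.c_[xs,ys].astype(np.float32)))
E
```

```text
[277 106  18  15  79] [286.94936709 110.86075949]
((284.48077392578125, 112.09616088867188), (17.062105178833008, 12.94366455078125), 11.30993366241455)
```

View pics/d1a.png

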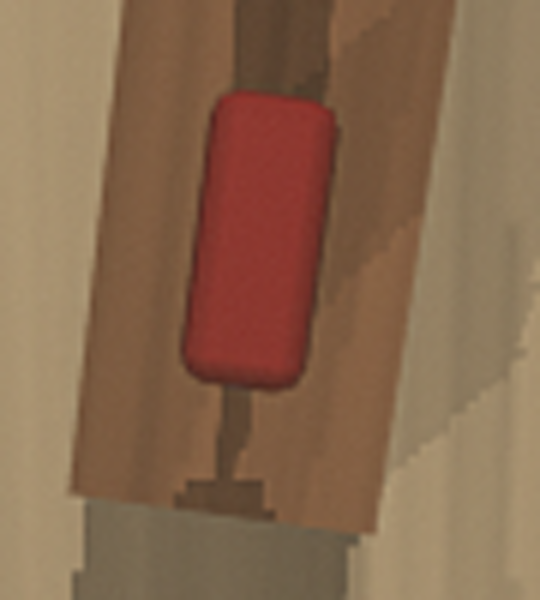

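```bash
python3 - <<'E'
from h import *
d=np.load("pics/d1.npz");m=dict(camera_matrix=d["K"],pose=d["T"]);t=d["tcp"]
L=ray(None,np.array([(212,105),(183,360),(335,115),(300,375),(260,240)])/6+[240,90],.144,m)
print(L.round(4)); 
for a,b in ((0,1),(2,3)): v=L[a]-L[b];print(np.degrees(np.arctan2(v[1],v[0])))
print("rel tcp",L[4]-t, "width",np.linalg.norm(L[0]-L[2]))
print(d["T"][:3,3])
E
```

```text
[[0.5172 0.2677 0.144 ]
 [0.5131 0.2337 0.144 ]
 [0.5339 0.2665 0.144 ]
 [0.5296 0.2317 0.144 ]
 [0.5238 0.25   0.144 ]]
83.14768049245092
82.85368456211047
rel tcp [ 0.00467577  0.07548304 -0.0839334 ] width 0.016775584082261683
[0.52232825 0.24636156 0.40814949]
```

Call:
move_arm --rows '[[[0,0,2,30,1,0,50],[0,0,5,60,2,20,50],[0,0,7.2,75.5,2.7,45,50],[0,0,7.2,75.5,2.7,58,50],[0,0,7.2,75.5,2.7,58,50]]]'

```text
t: 8.78
tool_pos: [0.5213, 0.2476, 0.169]
tool_rot: [0.75, 0.661, -0.003, -0.003]
wrist_force: [0.4, 0.1, 0.1]
width: 0.0495
```

```bash
python3 look.py d2;  python3 - <<'E'
from h import *
w=cv2.imread("pics/d2.png")[:,:,::-1]
crop(w,210,180,140,120,5,"pics/d2a.png")
E
```

```text
t 8.78 tcp [0.5213 0.2476 0.169 ] rotz [[0.125, 0.992, -0.001], [0.992, -0.125, -0.008], [-0.008, -0.0, -1.0]] F [0.4 0.1 0.1] w 0.0495
```

View pics/d2a.png

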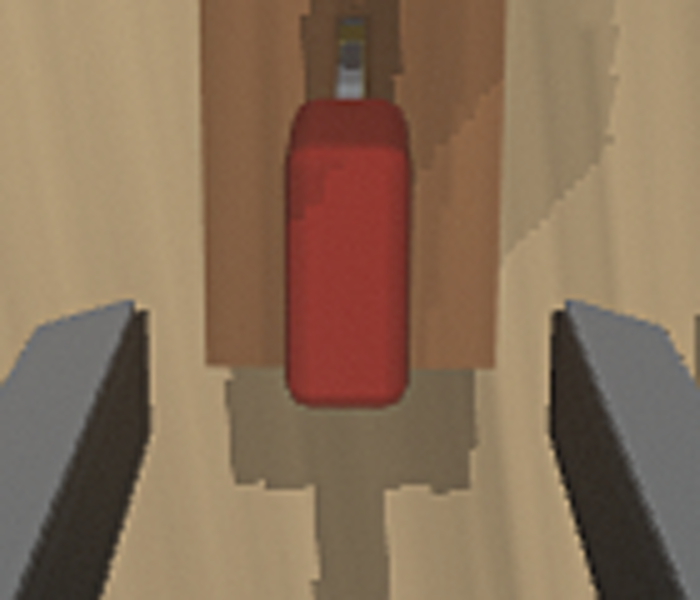

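```bash
python3 - <<'E'
from h import *
d=np.load("pics/d2.npz");m=dict(camera_matrix=d["K"],pose=d["T"]);t=d["tcp"];M=R.from_quat(d["q"]).as_matrix()
p=ray(None,[(279.4,235)],.144,m)[0]; print((p-t)@M)
p=ray(None,[(210+347/5,180+147/5),(210+347/5,180+402/5)],.144,m); print((p-t)@M)
E
```

```text
[0.00373349 0.00221705 0.0249787 ]
[[ 0.02223692  0.00221296  0.02495156]
 [-0.01544842  0.00222129  0.02500684]]
```

Call:
move_arm --rows '[[[-0.4,0,0,3.4,0,15,50],[-0.4,0,0,3.4,0,35,50],[-0.4,0,0,3.4,0,52,50],[-0.4,0,0,3.4,0,62,50],[-0.4,0,0,3.4,0,62,50]]]'

```text
t: 9.45
tool_pos: [0.5215, 0.2511, 0.1073]
tool_rot: [0.75, 0.661, -0.001, 0.0]
wrist_force: [-0.1, 0.4, -0.7]
width: 0.0501
```

Call:
move_arm --rows '[[[0,0,0,0,0,0,50],[0,0,0,0,0,0,10],[0,0,0,0,0,0,10],[0,0,0,0,0,0,10],[0,0,0,0,0,0,10]]]' --grip_force 45

```text
t: 10.07
tool_pos: [0.5217, 0.2511, 0.1075]
tool_rot: [0.75, 0.661, -0.0, 0.0]
wrist_force: [0.1, 0.7, 0.4]
width: 0.0176
```

```bash
python3 look.py d3;  python3 - <<'E'
from h import *
d=ctrl.camera("side")
crop(d,205,130,100,100,6,"pics/d3a.png")
E
```

```text
t 10.07 tcp [0.5217 0.2511 0.1075] rotz [[0.125, 0.992, -0.001], [0.992, -0.125, 0.0], [-0.0, -0.001, -1.0]] F [0.1 0.7 0.4] w 0.0176
```

View pics/d3a.png

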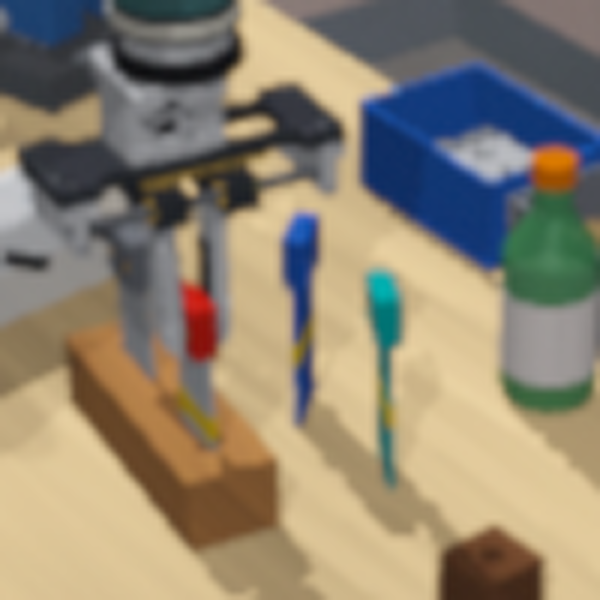

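View pics/d3.png

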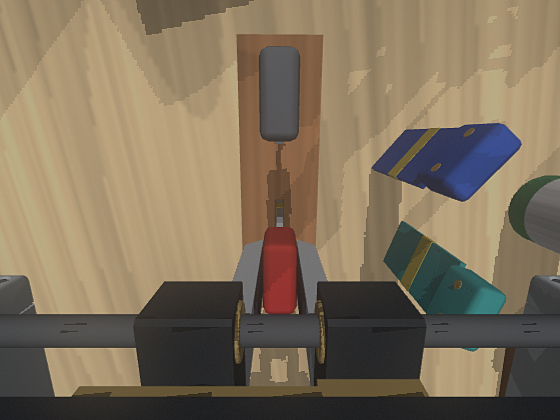

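Call:
move_arm --rows '[[[0,0,0,0,0,-15,10],[0,0,0,0,0,-40,10],[0,0,0,0,0,-70,10],[0,0,0,0,0,-100,10],[0,0,0,-10,0,-125,10]]]'

```text
t: 10.8
tool_pos: [0.5203, 0.2416, 0.2345]
tool_rot: [0.75, 0.662, 0.0, 0.0]
wrist_force: [-0.6, -0.4, -0.8]
width: 0.0173
```

```bash
cat > goto.py <<'E'
import sys
from h import *
x,y,z,h=map(float,sys.argv[1:5])
s=ctrl.state();t=s["tool_pos"];M=R.from_quat(s["tool_rot"]).as_matrix()
a=np.radians(h);X=np.array([np.cos(a),np.sin(a),0]);Z=np.array([0,0,-1.]);Y=np.cross(Z,X)
T=np.c_[X,Y,Z]
print("t",s["t"],"tcp",t.round(4),"F",s["wrist_force"].round(1),"w",round(s["width"],4)); print("turn",np.degrees(R.from_matrix(M.T@T).as_rotvec()).round(2),"shift",((np.array([x,y,z])-t)@M*1e3).round(1))
E
python3 - <<'E'
import numpy as np
y=np.array([-.3082,.9513]);print(np.array([.537,-.2343])-y*.03)
E
python3 goto.py 0.546 -0.263 0.235 107.95
```

```text
[ 0.546246 -0.262839]
t 10.8 tcp [0.5203 0.2416 0.2345] F [-0.6 -0.4 -0.8] w 0.0173
turn [ 3.00e-02  2.00e-02 -2.51e+01] shift [-4.975e+02  8.830e+01 -3.000e-01]
```

Call:
move_arm --rows '[[[0,0,0,-25,4,0,10],[0,0,-5,-70,12,0,10],[0,0,-10,-120,21,0,10],[0,0,-15,-170,30,0,10],[0,0,-20,-220,39,0,10]]]'

```text
t: 11.42
tool_pos: [0.5313, 0.0171, 0.2354]
tool_rot: [0.622, 0.783, 0.0, 0.0]
wrist_force: [0.8, 0.4, -1.4]
width: 0.0178
```

```bash
python3 goto.py 0.546 -0.263 0.235 107.95
```

```text
t 11.425 tcp [0.5313 0.0171 0.2354] F [ 0.8  0.4 -1.4] w 0.0178
turn [ 0.05  0.02 -4.91] shift [-276.2  -48.8    0.5]
```

Call:
move_arm --rows '[[[0,0,-2,-50,-9,0,10],[0,0,-4,-110,-20,0,10],[0,0,-4.9,-170,-30,0,10],[0,0,-4.9,-225,-40,0,10],[0,0,-4.9,-262,-46,0,10]]]'

```text
t: 12.05
tool_pos: [0.545, -0.251, 0.2359]
tool_rot: [0.589, 0.808, 0.0, 0.0]
wrist_force: [-0.1, 0.4, -2.0]
width: 0.0178
```

Call:
move_arm --rows '[[[0,0,0,-9,1,5,10],[0,0,0,-9,1,15,10],[0,0,0,-9,1,20,10],[0,0,0,-9,1,20,10]]]'

```text
t: 12.55
tool_pos: [0.5485, -0.2576, 0.2152]
tool_rot: [0.588, 0.809, 0.0, -0.001]
wrist_force: [-0.4, 0.0, -1.4]
width: 0.0177
```

```bash
python3 look.py e1; python3 goto.py 0.546 -0.263 0.235 107.95; python3 - <<'E'
from h import *
w=cv2.imread("pics/e1.png")[:,:,::-1]
crop(w,220,150,130,110,6,"pics/e1a.png")
d=ctrl.camera("side"); s=ctrl.camera("scene")
a=np.hstack([cv2.resize(d[195:295,290:390],(400,400)),cv2.resize(s[150:250,140:240],(400,400))]); cv2.imwrite("pics/e1b.png",a[:,:,::-1])
E
```

```text
t 12.55 tcp [ 0.5485 -0.2576  0.2152] rotz [[-0.308, 0.951, 0.001], [0.951, 0.308, -0.0], [-0.001, 0.001, -1.0]] F [-0.4  0.  -1.4] w 0.0177
t 12.6 tcp [ 0.5487 -0.2579  0.2158] F [-0.7 -0.7 -2.3] w 0.0179
turn [ 0.02 -0.02 -0.03] shift [ -4.   -4.1 -19.2]
```

View pics/e1.png

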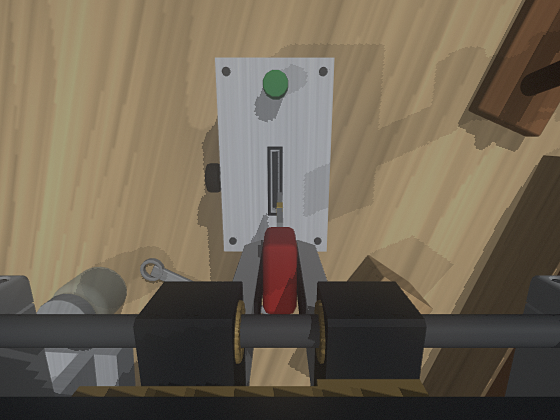

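View pics/e1a.png

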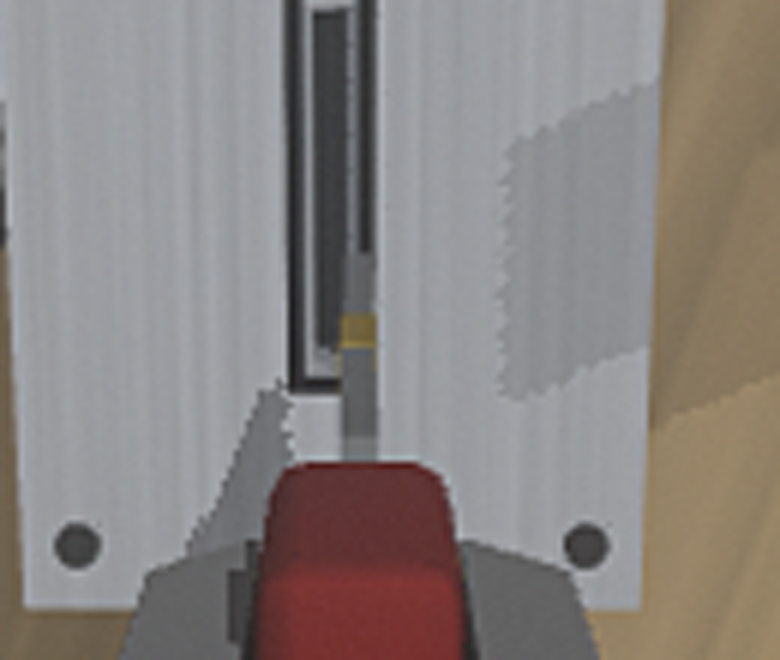

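View pics/e1b.png

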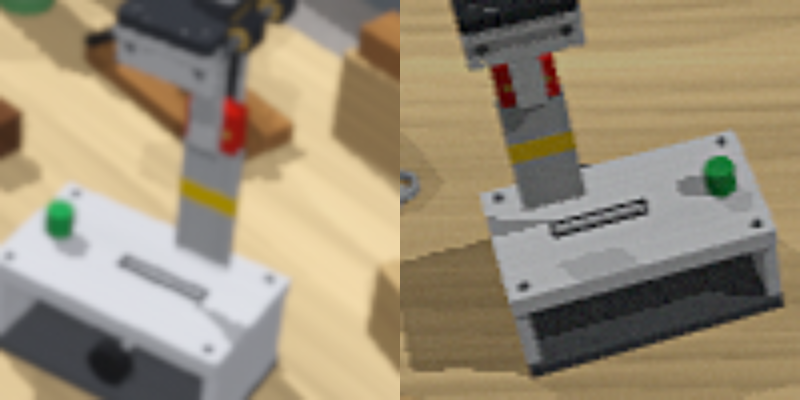

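Call:
move_arm --rows '[[[0,0,0,8,-1.5,0,10],[0,0,0,18,-3,6,10],[0,0,0,26,-4.3,14,10],[0,0,0,26,-4.3,20,10],[0,0,0,26,-4.3,20,10]]]'

```text
t: 13.32
tool_pos: [0.5364, -0.2348, 0.1953]
tool_rot: [0.589, 0.808, 0.0, -0.0]
wrist_force: [-0.6, 0.7, -2.0]
width: 0.0176
```

```bash
python3 look.py e2; python3 - <<'E'
from h import *
w=cv2.imread("pics/e2.png")[:,:,::-1]
crop(w,240,170,80,70,9,"pics/e2a.png")
d=ctrl.camera("side"); s=ctrl.camera("scene")
a=np.hstack([cv2.resize(d[205:285,290:370],(400,400),interpolation=2),cv2.resize(s[150:230,150:230],(400,400),interpolation=2)]); cv2.imwrite("pics/e2b.png",a[:,:,::-1])
E
```

```text
t 13.32 tcp [ 0.5364 -0.2348  0.1953] rotz [[-0.307, 0.952, 0.0], [0.952, 0.307, -0.0], [-0.0, 0.0, -1.0]] F [-0.6  0.7 -2. ] w 0.0176
```

View pics/e2a.png

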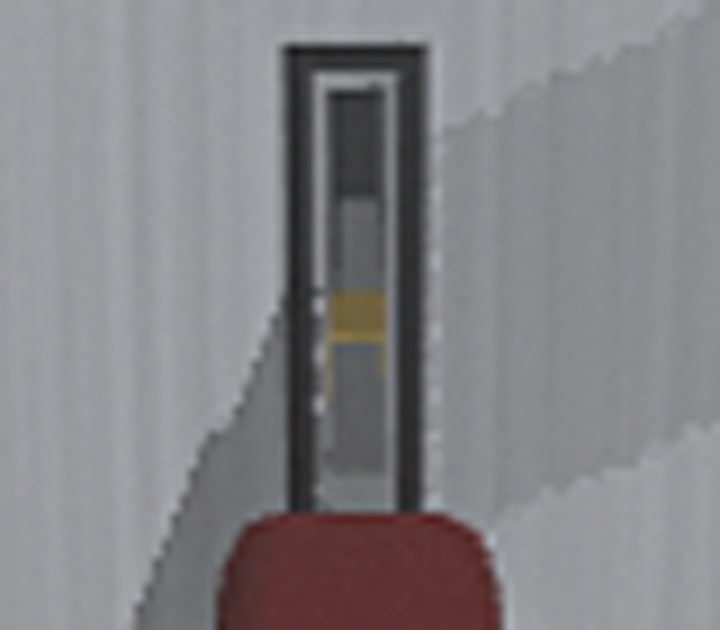

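View pics/e2b.png

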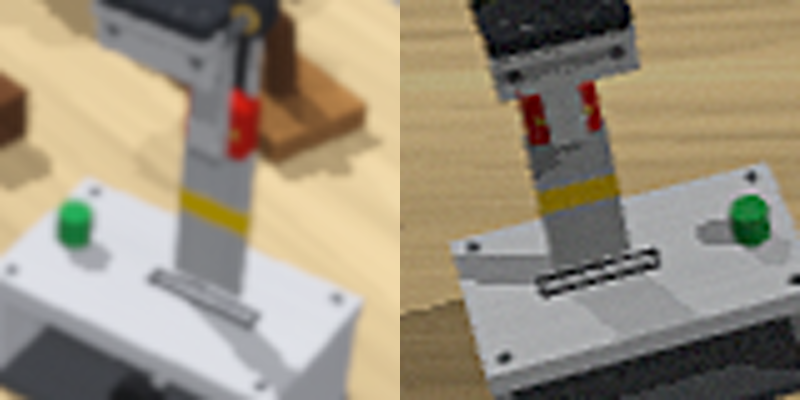

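```bash
python3 - <<'E'
from h import *
d=np.load("pics/e2.npz");m=dict(camera_matrix=d["K"],pose=d["T"]);t=d["tcp"];M=R.from_quat(d["q"]).as_matrix()
p=ray(None,[(279.6,170+88/9),(279.6,170+45/9)],.085,m); print((p-t)@M)
for z in (.09,.095,.1):print((ray(None,[(279.6,170+198/9)],z,m)-t)@M)
E
```

```text
[[0.02948006 0.0021368  0.11031039]
 [0.03401623 0.0021351  0.11031205]]
[[0.01863627 0.00214017 0.10530643]]
[[0.01955875 0.00213914 0.10030677]]
[[0.02048124 0.00213811 0.09530711]]
```

Call:
move_arm --rows '[[[0,0,0,0,-0.2,0,10],[0,0,0,0,-0.2,6,10],[0,0,0,0,-0.2,12,10],[0,0,0,0,-0.2,17,10],[0,0,0,0,-0.2,20,10]]]'

```text
t: 14.1
tool_pos: [0.5366, -0.2353, 0.1757]
tool_rot: [0.589, 0.808, 0.0, 0.0]
wrist_force: [-0.0, -1.0, -1.7]
width: 0.0178
```

```bash
python3 look.py e3; python3 - <<'E'
from h import *
w=cv2.imread("pics/e3.png")[:,:,::-1]
crop(w,240,170,80,70,9,"pics/e3a.png")
E
```

```text
t 14.1 tcp [ 0.5366 -0.2353  0.1757] rotz [[-0.307, 0.952, -0.0], [0.952, 0.307, 0.001], [0.001, -0.0, -1.0]] F [-0.  -1.  -1.7] w 0.0178
```

View pics/e3a.png

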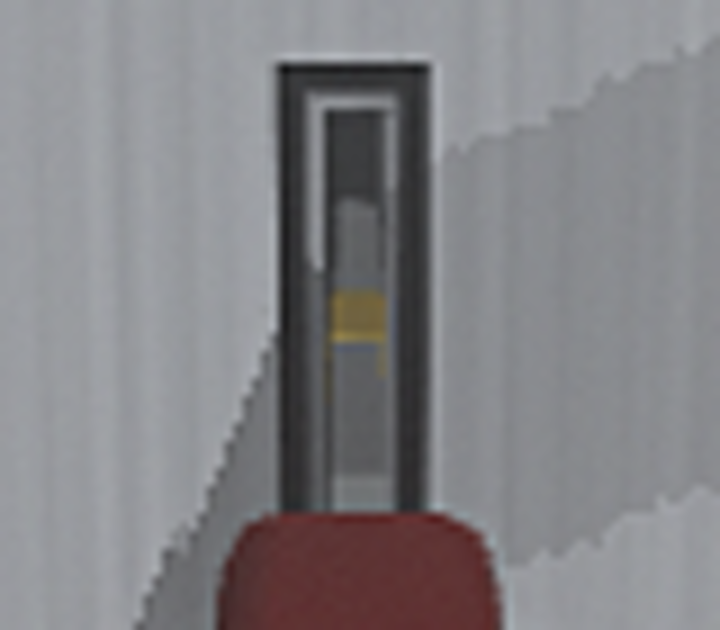

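Call:
move_arm --rows '[[[0,0,0,0,-0.3,4,10],[0,0,0,0,-0.3,9,10],[0,0,0,0,-0.3,15,10],[0,0,0,0,-0.3,21,10],[0,0,0,0,-0.3,24,10]]]'

```text
t: 14.78
tool_pos: [0.536, -0.2352, 0.1508]
tool_rot: [0.589, 0.808, 0.0, -0.0]
wrist_force: [0.3, 0.9, -2.1]
width: 0.0176
```

```bash
python3 look.py e4; python3 - <<'E'
from h import *
w=cv2.imread("pics/e4.png")[:,:,::-1]
crop(w,240,170,80,70,9,"pics/e4a.png")
d=ctrl.camera("side"); s=ctrl.camera("scene")
a=np.hstack([cv2.resize(d[205:285,290:370],(400,400),interpolation=2),cv2.resize(s[150:230,150:230],(400,400),interpolation=2)]); cv2.imwrite("pics/e4b.png",a[:,:,::-1])
E
```

```text
t 14.78 tcp [ 0.536  -0.2352  0.1508] rotz [[-0.307, 0.952, 0.001], [0.952, 0.307, -0.0], [-0.001, 0.001, -1.0]] F [ 0.3  0.9 -2.1] w 0.0176
```

View pics/e4b.png

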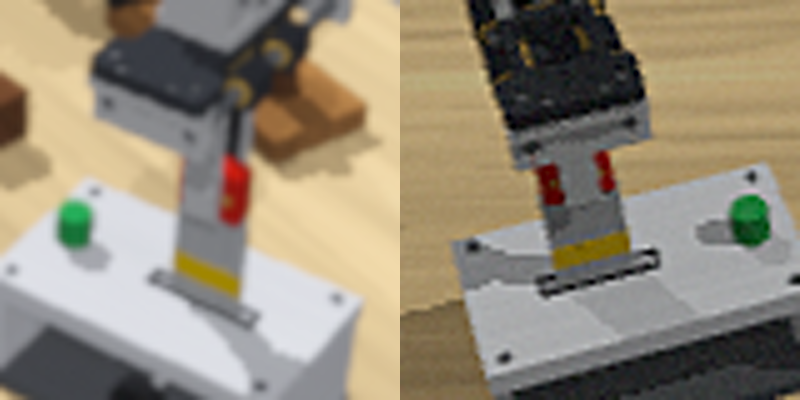

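View pics/e4a.png

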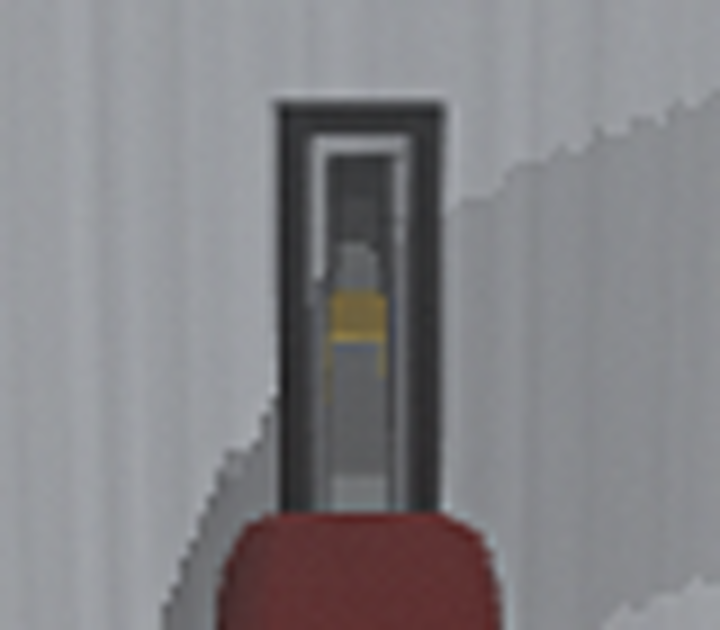

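Call:
move_arm --rows '[[[0,0,0,0,0.2,5,10],[0,0,0,0,0.2,10,10],[0,0,0,0,0.2,16,10],[0,0,0,0,0.2,20,10],[0,0,0,0,0.2,21,10]]]'

```text
t: 15.55
tool_pos: [0.5361, -0.2351, 0.1297]
tool_rot: [0.589, 0.808, 0.0, -0.001]
wrist_force: [0.1, 0.5, -1.6]
width: 0.0178
```

```bash
python3 look.py e5; python3 - <<'E'
from h import *
w=cv2.imread("pics/e5.png")[:,:,::-1]
crop(w,240,170,80,70,9,"pics/e5a.png")
d=ctrl.camera("side"); s=ctrl.camera("scene")
cv2.imwrite("pics/e5s.png",s[:,:,::-1]);cv2.imwrite("pics/e5d.png",d[:,:,::-1])
a=np.hstack([cv2.resize(d[225:275,310:360],(400,400),interpolation=2),cv2.resize(s[175:225,165:215],(400,400),interpolation=2)]); cv2.imwrite("pics/e5b.png",a[:,:,::-1])
E
```

```text
t 15.55 tcp [ 0.5361 -0.2351  0.1297] rotz [[-0.307, 0.952, 0.001], [0.952, 0.307, -0.001], [-0.001, 0.001, -1.0]] F [ 0.1  0.5 -1.6] w 0.0178
```

View pics/e5b.png

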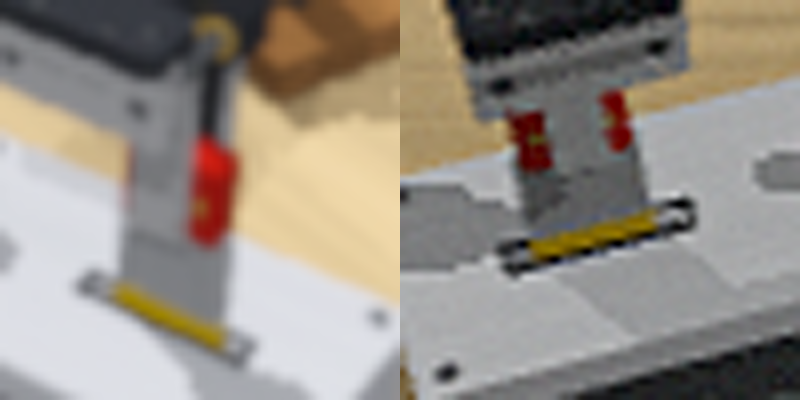

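View pics/e5a.png

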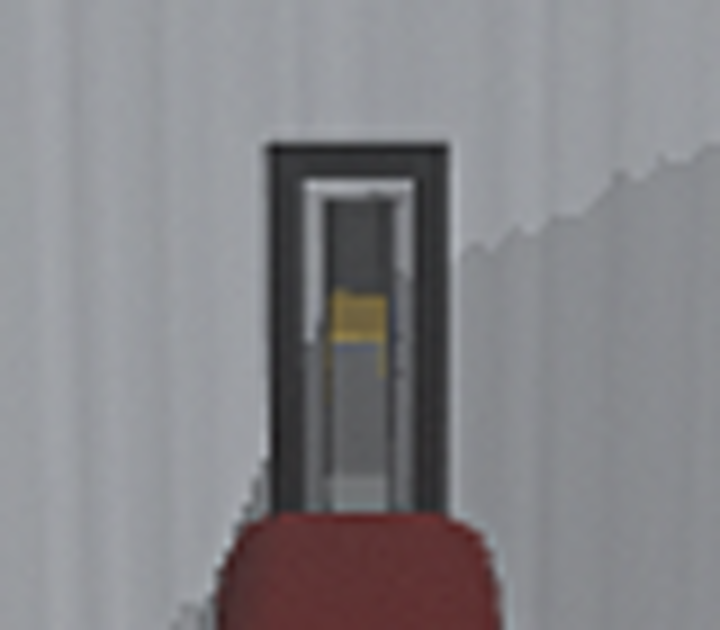

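```bash
python3 - <<'E'
from h import *
t=np.array([.5361,-.2351,0]);y=np.array([-.307,.952,0]);x=np.array([.952,.307,0])
for n,f in(("scene","pics/e5s.png"),("side","pics/e5d.png")):
    im=cv2.imread(f)
    hsv=cv2.cvtColor(im,cv2.COLOR_BGR2HSV)
    m=cv2.inRange(hsv,(18,150,60),(35,255,255))
    b=(slice(170,235),slice(160,215)) if n=="scene" else (slice(225,280),slice(310,360))
    mm=np.zeros_like(m);mm[b]=m[b]; cols=[c for c in range(m.shape[1]) if mm[:,c].any()]
    print(n,[(c,np.where(mm[:,c])[0].min(),np.where(mm[:,c])[0].max()) for c in cols])
    face=t+(x if n=="scene" else -x)*.002
    for s in (-.02,0,.02):
        print(s,[proj(n,face+y*s+[0,0,.085+h])[0].round(1).tolist() for h in (-.003,0,.004,.008,.012)])
E
```

```text
scene [(172, np.int64(171), np.int64(171)), (173, np.int64(171), np.int64(171)), (181, np.int64(192), np.int64(205)), (182, np.int64(192), np.int64(207)), (183, np.int64(205), np.int64(206)), (184, np.int64(205), np.int64(206)), (185, np.int64(204), np.int64(206)), (186, np.int64(204), np.int64(206)), (187, np.int64(204), np.int64(205)), (188, np.int64(204), np.int64(205)), (189, np.int64(203), np.int64(205)), (190, np.int64(203), np.int64(204)), (191, np.int64(203), np.int64(204)), (192, np.int64(203), np.int64(204)), (193, np.int64(202), np.int64(204)), (194, np.int64(202), np.int64(203)), (195, np.int64(202), np.int64(203)), (196, np.int64(203), np.int64(203))]
-0.02 [[182.6, 207.1], [182.4, 206.4], [182.2, 205.4], [181.9, 204.5], [181.7, 203.5]]
0 [[189.5, 205.3], [189.4, 204.6], [189.1, 203.6], [188.9, 202.6], [188.7, 201.7]]
0.02 [[196.4, 203.5], [196.2, 202.8], [196.0, 201.8], [195.9, 200.8], [195.7, 199.8]]
side [(325, np.int64(261), np.int64(262)), (326, np.int64(261), np.int64(263)), (327, np.int64(262), np.int64(263)), (328, np.int64(262), np.int64(264)), (329, np.int64(263), np.int64(264)), (330, np.int64(263), np.int64(265)), (331, np.int64(264), np.int64(265)), (332, np.int64(264), np.int64(265)), (333, np.int64(265), np.int64(266)), (334, np.int64(265), np.int64(266)), (335, np.int64(266), np.int64(267)), (336, np.int64(266), np.int64(267)), (337, np.int64(267), np.int64(267))]
-0.02 [[336.7, 268.6], [336.7, 267.8], [336.8, 266.8], [337.0, 265.7], [337.1, 264.7]]
0 [[330.6, 265.9], [330.7, 265.1], [330.8, 264.0], [330.9, 263.0], [331.0, 261.9]]
0.02 [[324.7, 263.2], [324.7, 262.4], [324.8, 261.3], [324.9, 260.3], [325.0, 259.2]]
```

Call:
move_arm --rows '[[[0,0,0,0,0,0,10],[0,0,0,0,0,0,10],[0,0,0,0,0,0,10],[0,0,0,0,0,0,10],[0,0,0,0,0,0,10]]]'

```text
t: 16.32
tool_pos: [0.5364, -0.2353, 0.1304]
tool_rot: [0.589, 0.808, 0.0, 0.0]
wrist_force: [-0.9, 0.3, -1.2]
width: 0.0174
```

```bash
python3 - <<'E'
from h import *
s=ctrl.camera("scene"); cv2.imwrite("pics/f.png",s[:,:,::-1])
st=ctrl.state();print(st["t"],st["tool_pos"],st["wrist_force"],st["width"],abs(st["dq"]).max())
E
```

```text
16.375 [ 0.53642044 -0.23525167  0.13035514] [ 0.44999512  0.50881107 -1.99687118] 0.017493533526130544 0.0022230237594785735
```

View pics/f.png

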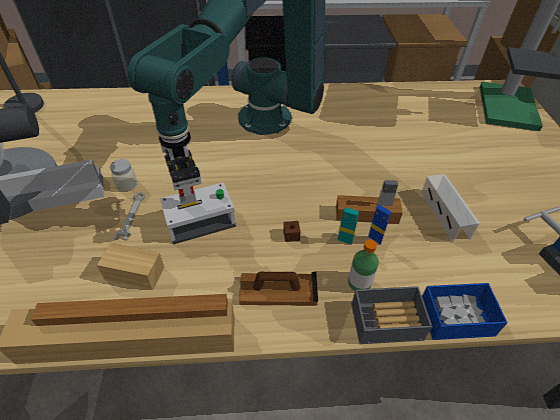

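The final picture shows the knife in the slot at (190,204) with the pin standing at (220,194). The spare at (390,187) and the other bench items look as they did at the start, so I'm handing in.

```bash
python3 -c "
from cell import ctrl
print(ctrl.sign_off())"
```

```text
the job is handed in; nothing more can be done
None
```

The locating pin is home in the round bore and let go, and the riving knife is held in the slot with the middle of its yellow band at plate level. I handed the job in at about t = 16.4 s; the sign-off gives no verdict.

- **Pin:** It stands upright with its head flush on the plate in both the side and scene views. I only lowered until light contact (about 3 N) before letting go.
- **Knife height:** In the last picture taken for this, about 8–9 mm of the 16 mm band showed above the plate. The camera can only resolve that to about ±2 mm. The arm's own height reading put the band within about 1 mm of level.
- **Knife fit and grip:** The blade was centred in the slot to within about 0.3 mm and went in without side force. The gripper was vertical and steady, set to grip with 45 N and reading only the knife's weight (about 2 N).
- **Other things:** The spare knife, the blue and turquoise look-alikes and the rest of the bench looked undisturbed in the last scene picture.
- **Disagreement found:** The wrist camera's calibration was off sideways by about 2 mm against the visible finger centre, so I aligned by what the image showed instead. The pin also looked tilted by about 0.02 rad in the grip, but it went in freely.

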